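# Open the ratchet stop that pens the glass jar

## Robot

A 6-joint arm with a two-finger parallel gripper is mounted at the origin on the work surface. World frame = base frame: x ahead of the robot, y to its left, z up, the work surface at z = 0. Lengths are in m, angles in rad, forces in N, time in s.
With the tool pointing down it reaches from about 0.275 to 0.725 m from the base axis. Payload 15.9 kg.
Tool frame: the origin (TCP) lies between the finger pads; the fingertips stand r.finger_overhang ahead of it and the grasp point (between the pads) lies 8 mm behind it (r.finger_overhang is the distance from the TCP to the fingertips, in m); z points along the fingers, y is the direction in which the jaws open and shut (so a half turn about z gives the same grasp; the last joint's range is limited). The gripper opens to 85 mm and grips with 20 to 120 N. Pads are 22 mm wide; open, the fingers measure 114 mm over their backs; the gripper's body (76 mm by 85 mm) begins 54 mm behind the grasp point. The pads swing forward as they close: fully open they stand 13 mm farther back than shut.
Start: joints at [1.237, 0.213, -0.034, 1.323, 0, 1.571], TCP at [0.164, 0.472, 0.242] pointing down, gripper open.
Joint ranges: [-2.98, 2.98], [-0.74, 1.72], [-1.14, 1.35], [-2.1, 2.04], [-1.57, 1.44], [-3.14, 3.14]. Speed limits (rad/s): [1.89, 1.89, 2.39, 2.57, 3.14, 3.14].

## Interface

Orientations are given as a rotation vector (axis times angle).
In Python, from rig import r, eyes, models gives the robot as it stands.
- The arm moves only by the shell command python3 -m inch 'ROWS' [FORCE]. ROWS is JSON, a list that holds one entry, the list of rows, each a list of 7 numbers: the shift along the tool's x, y, z in mm, then the turn, a rotation vector about the tool's x, y, z in rad, then the closure, from 0 (fully open) to 1 (shut). A call has exactly 10 rows; each row is the pose to reach, as a shift and turn from the pose commanded when the call began, along the tool's axes at that moment; what a row does not reach only later rows make up. A row lasts 1/8 s, in which the tool goes at most 62.5 mm and 10.7 degrees, less where a joint would pass 70% of its speed; a pose out of reach is approached as far as the arm can. A call with a gripper value outside its range is refused whole. The fingers move at their own pace and stop on an object; FORCE is the grip in N (left out, the last holds). Time passes only in rows, so rows that repeat a pose let the fingers close, or fill a call up. It gives the time, the measured TCP pose, the force and the opening at its end, in the units of the state.
- r.read_state(): the state, without advancing time (a new reading comes with each control period).
- eyes.camera(name): name is "scene" or "top" or "wrist"; returns a dict with "img" (400x640x3 uint8, red, green, blue), "vfov" (degrees; the focal length in pixels is half the picture's height over the tangent of half this angle, whatever the lens; pixels are square), "cx", "cy" (the principal point, pixels), "k1" (the pictures are not rectified: a ray, as slopes to the right and down, at radius r is drawn at 1 + k1 r^2 times it, then the intrinsics apply), "rvec" (rotation vector, rad) and "tvec" (3), from world to camera coordinates, as OpenCV has them. Camera axes: x right, y down, z forward; pixel columns grow to the right and rows downward; lengths in m; the calibration is good to about 2 mm. A picture is of the moment at which its call begins. There is no depth.
- r.finish_job(): hands the job in, once; it reports no verdict.
Trained networks look in a picture, given as the dict that the camera call returned (one of the last four; its "shot" number tells which), for a name from the list of things; names that differ only in an ending like _2 or _b are one class to them, and where a whole thing is asked for, a point or a joint stands for the part that bears it (a point fixed in the world has none). Each returns a list of dicts, best first, with "confidence" (0 to 1); they miss things now and then, are a little off and sometimes report something else, mostly with a low value. They report only what shows in the picture. A call takes as long as a camera call. They do not tell look-alikes from the thing itself.
- models.cut_out(picture, target): "pixels" (400x640 bool, what is visible of it) and "bbox" ([centre column, centre row, width, height] in pixels, round what is visible of it).
- models.place_of(picture, target): "point" ([column, row] in pixels: a listed point, or the origin of a listed thing).
The state is a dict: "t": time; "joint_positions": joint angles; "dq": joint speeds; "effort": joint torques, N m; "eef_pos": TCP position; "tcp_rot": TCP orientation; "force": force on the tool from outside, world axes, zero at the start; "torque": the same for the moment, N m; "grip_width": opening from 0.0 (shut) to 1.0 (fully open).
Only numpy, scipy, OpenCV 4.12 (cv2) and the standard library are available. Lean on these libraries where they do the work, as an engineer would, in place of code of your own. Each camera call takes 0.05 s, during which the arm holds its last target.

## Task

The glass jar is penned in its wooden rack by a sliding ratchet jaw. Open the rack so that the jar can be taken out later: with your fingertips press the jaw's release paddle down and, keeping it pressed, push the jaw back along its bar, away from the jar, fully home against the end stop; then let go and move clear. Do not grasp or lift anything, and leave the jar, the peacock figurine and the two clay diyas where they stand.

Things in the scene. Friction and masses are not known exactly. Their poses are not given: they have to be found in the camera images.
- rack: The fixed wooden rack: a board 170 x 460 mm, 15 mm thick. Origin: centre of the board's underside, on the platform. Its +y axis runs along the bar from the jar's end (fixed end plate, at y = -204 mm) to the open end (end stop), so +y is the way the jaw is pushed to open; +z is up. The toothed steel bar, 18 mm wide, 400 mm long, top at z = 64 mm, runs along y at x = +45 mm. The jar's lane is beside the bar, at x about -30 mm.
- release_top (a point): Centre of the top of the release paddle: a flat steel plate 50 mm across the bar (rack x) by 52 mm along it (rack y), 8 mm thick, on top of the sliding jaw's carriage, its top 92 mm above the platform when up. It moves with the jaw and goes straight down when pressed. Nothing stands above it; the jaw's upright tab stands just behind it. The highest parts around it are the tab (118 mm) and the jar (130 mm).
- jaw_tab (a point): On the sliding jaw: centre of the jar-side face of the upright black thumb tab, 56 mm across the bar, 9 mm thick, from the carriage up to 118 mm above the platform (26 mm above the paddle when up). The point is 105 mm above the platform, 29 mm beyond release_top along rack +y. A fingertip that stands on the paddle and moves to rack +y pushes against this face and so moves the jaw.
- jaw (a joint): Position of the sliding jaw along its bar, m: grows along rack +y as it opens; 0.200 is fully home against the end stop (hard stop). It starts near 0.00 to 0.06. Friction 1.5 N. The jaw carries a steel plate 10 mm thick across the jar's lane, top 73 mm above the platform. A ratchet with teeth every 10 mm stops it from opening unless the release is pressed; it can always be pushed closed. Let go part way, it locks at the nearest tooth.
- release (a joint): How far the release paddle is pressed down, m: 0 is up, 0.012 fully down (hard stop). Spring 2 N at the top to 6.3 N fully down. The jaw is free to open only while it is pressed more than about 6 mm. Untouched it springs up; it may then rest anywhere from 0 to 5.5 mm, when the pawl sits on a tooth's tip.
- bar_end (a point): Jar-side face of the end stop, a dark steel post 50 mm wide, 16 mm thick, top 77 mm above the platform, at the open end of the bar. At home the back of the jaw (behind the tab) meets it.
- jar: Glass jar with a steel screw lid, 74 mm across, 115 mm high, 0.4 kg, standing loose on the rack's board between the end plate and the jaw. Origin: centre of its underside. To be left where it stands.
- peacock: Brass-finished ceramic peacock with a fan tail, about 125 mm wide, 135 mm high, standing loose near the rack. Origin: centre of its underside. Leave alone.
- diya_a: Unglazed clay lamp bowl, 72 mm across, 24 mm high, loose on the platform near the rack. Origin: centre of its underside. Leave alone.
- diya_b: A second clay lamp bowl like diya_a, standing loose on the rack's board beside the end stop, clear of the path of the jaw. Leave alone.
Not all that is in view belongs to the job. Of the things like the jar, leave any that is green; of the rest the larger one is meant.

How it is judged:
By the outcome, as a careful person would: the job done as asked, in the order asked, and still so for the second after the job is handed in, with the robot touching nothing.
It also fails if it takes over 32 s, if anything falls off the work surface, if the arm or the gripper's body presses on something with over 40 N, if the wrist force passes 120 N, or if a joint passes its speed limit or range.

## Working session

There is one attempt and no reset: what is moved stays moved. The work goes in short steps, Python scripts to look and compute and a shell command to move; the robot and the scene stay as the last step left them, time stands still between calls to the robot, and variables do not carry over. Pictures are saved under pics/ and viewed, and the job is handed in when it is done.

```bash
ls; mkdir -p pics; cat > h.py <<'E'
import numpy as np,cv2
from rig import r,eyes,models
def K(c):
    h,w=c["img"].shape[:2]; f=h/2/np.tan(np.radians(c["vfov"])/2)
    return np.array([[f,0,c["cx"]],[0,f,c["cy"]],[0,0,1.]]), np.array([c["k1"],0,0,0,0.])
def ray(c,p):
    k,d=K(c); u=cv2.undistortPointsIter(np.array([[p]],float),k,d,None,None,(3,50,1e-9))[0,0]
    R=cv2.Rodrigues(np.array(c["rvec"],float))[0]; t=np.array(c["tvec"],float)
    o=-R.T@t; v=R.T@np.array([u[0],u[1],1]); return o,v/np.linalg.norm(v)
def atz(c,p,z):
    o,v=ray(c,p); return o+v*(z-o[2])/v[2]
def proj(c,P):
    k,d=K(c); return cv2.projectPoints(np.array(P,float).reshape(-1,3),np.array(c["rvec"],float),np.array(c["tvec"],float),k,d)[0][:,0]
def tri(L):
    A=np.zeros((3,3));b=np.zeros(3)
    for c,p in L:
        o,v=ray(c,p);M=np.eye(3)-np.outer(v,v);A+=M;b+=M@o
    return np.linalg.solve(A,b)
def save(c,n): cv2.imwrite("pics/"+n,c["img"][:,:,::-1])
E
python3 - <<'E'
from h import *
s=r.read_state(); print({k:np.round(v,3) for k,v in s.items()}, r.finger_overhang)
C={}
for n in ("scene","top","wrist"):
    c=eyes.camera(n);C[n]=c;save(c,n+"1.png")
    print(n,c["vfov"],c["k1"],np.round(c["rvec"],3),np.round(c["tvec"],3))
    for t in ("rack","release_top","jaw_tab","bar_end","jar","peacock","diya_a"):
        print(n,t,[(np.round(d["point"]).tolist(),round(d["confidence"],2)) for d in models.place_of(c,t)][:4])
E
```

```text
pics
{'t': np.float64(0.0), 'joint_positions': array([ 1.237,  0.213, -0.035,  1.324,  0.   ,  1.571]), 'dq': array([ 0.001, -0.002,  0.   , -0.001, -0.001,  0.001]), 'effort': array([ 5.0000e-03, -6.8615e+01,  4.8712e+01,  1.7000e-02,  0.0000e+00,
       -0.0000e+00]), 'eef_pos': array([0.164, 0.472, 0.242]), 'tcp_rot': array([-5.220e-01, -3.098e+00,  2.000e-03]), 'force': array([-0.705,  0.577, -0.181]), 'torque': array([-0.048,  0.04 ,  0.034]), 'grip_width': np.float64(1.004)} 0.011
scene 50.263606321366254 -0.018693403266965034 [ 1.157  2.513 -0.803] [ 0.398 -0.251  1.187]
scene rack [([323.0, 210.0], 0.85), ([296.0, 184.0], 0.53)]
scene release_top [([294.0, 183.0], 0.75)]
scene jaw_tab [([309.0, 192.0], 0.61)]
scene bar_end [([367.0, 250.0], 0.91), ([229.0, 228.0], 0.18)]
scene jar [([287.0, 158.0], 0.63), ([307.0, 134.0], 0.55), ([241.0, 135.0], 0.55)]
scene peacock [([229.0, 228.0], 0.63)]
scene diya_a [([390.0, 232.0], 0.92)]
top 56.26564609457559 -0.060276308903552116 [ 2.194 -2.158  0.09 ] [-0.096  0.571  1.08 ]
top rack [([324.0, 236.0], 0.66)]
top release_top [([340.0, 219.0], 0.79)]
top jaw_tab [([326.0, 215.0], 0.87)]
top bar_end [([266.0, 213.0], 0.86)]
top jar [([429.0, 242.0], 0.9), ([386.0, 288.0], 0.6), ([379.0, 250.0], 0.58)]
top peacock [([366.0, 171.0], 0.78), ([328.0, 214.0], 0.53)]
top diya_a [([269.0, 243.0], 0.68), ([278.0, 171.0], 0.59)]
wrist 64.16670297156111 0.0032326254503155967 [-2.357 -1.679 -0.248] [-0.5   -0.04   0.378]
wrist rack []
wrist release_top []
wrist jaw_tab []
wrist bar_end []
wrist jar []
wrist peacock []
wrist diya_a []
```

View pics/scene1.png

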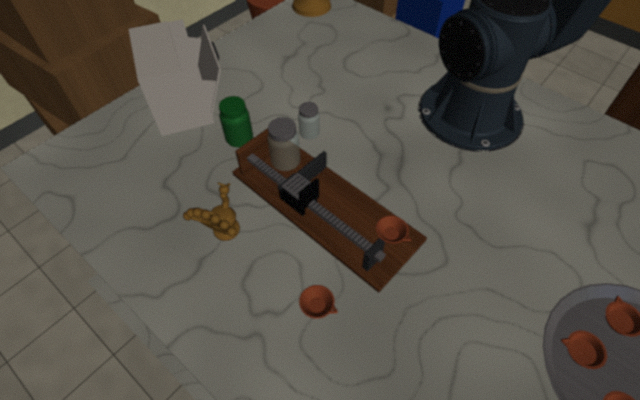

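View pics/top1.png

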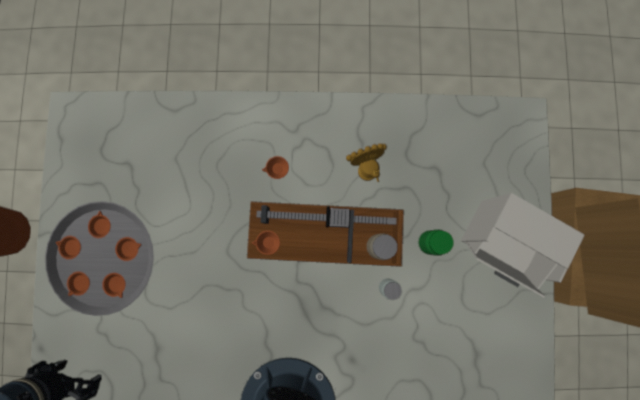

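```bash
python3 - <<'E'
from h import *
a=cv2.imread("pics/scene1.png");b=cv2.imread("pics/top1.png")
A=cv2.resize(a[100:280,200:430],None,fx=3.4,fy=3.3,interpolation=3);B=cv2.resize(b[130:320,230:460],None,fx=3.4,fy=3.1,interpolation=3)
cv2.imwrite("pics/sc1.png",A);cv2.imwrite("pics/tc1.png",B)
E
```

```text
(no output)
```

View pics/sc1.png

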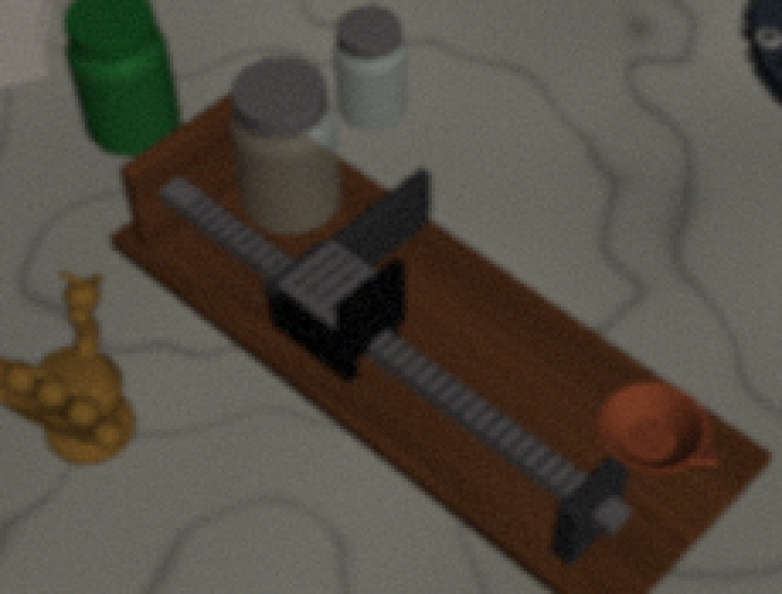

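View pics/tc1.png

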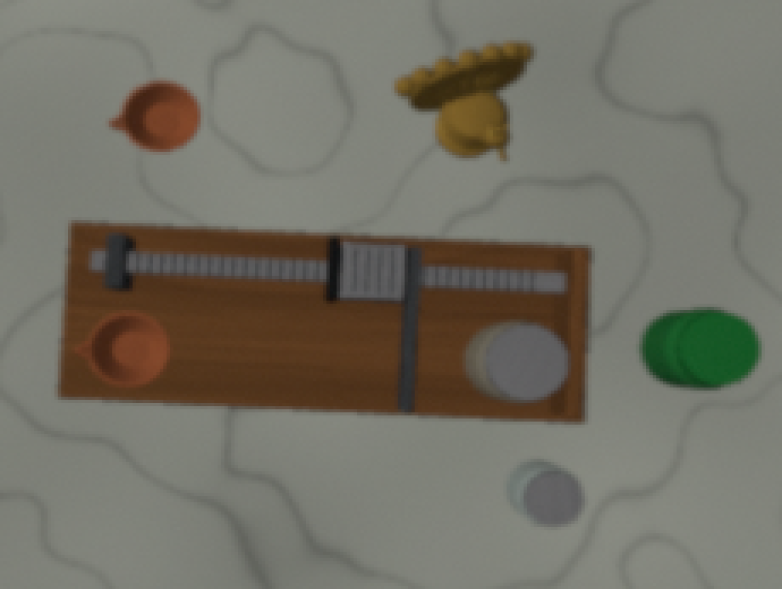

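The top view shows one rack, with its board corners near (251,202), (403,210), (402,266) and (247,258). The paddle is at (339,218), the tab at (328,217) and the end stop at (265,213). There are three jar-like things in the top view:
- green, at (436,242): leave it
- small clear, at (391,289)
- larger clear, in the rack, at (383,246): this is the one meant

The jaw to open is the one on that rack. Next I'll fit the rack pose.

```bash
cat > fit.py <<'E'
from h import *
from scipy.optimize import least_squares
def rp(L,p):  # rack local -> world ; p=x,y,yaw,z0
    L=np.atleast_2d(np.array(L,float)); c,s=np.cos(p[2]),np.sin(p[2])
    return np.c_[L[:,0]*c-L[:,1]*s+p[0],L[:,0]*s+L[:,1]*c+p[1],L[:,2]+p[3]]
E
python3 - <<'E'
from fit import *
top=eyes.camera("top");sc=eyes.camera("scene")
for c,n in((top,"top"),(sc,"scene")):
    m=models.cut_out(c,"rack"); print(n,[(x["confidence"],np.round(x["bbox"])) for x in m])
x,y=.085,.23
# top: corners (crop) at z=15mm top face
T=[(71,222),(590,247),(584,421),(59,397)]; T=[(a/3.4+230,b/3.1+130) for a,b in T]
TL=[(x,y,.015),(x,-y,.015),(-x,-y,.015),(-x,y,.015)]
S=[(771,456),(113,236)]; S=[(a/3.4+200,b/3.3+100) for a,b in S]
SL=[(-x,y,.015),(x,-y,.015)]
# points
pts={"release_top":((340,219),(294,183)),"jaw_tab":((326,215),(309,192)),"bar_end":((266,213),(367,250))}
def f(p,z=True):
    return np.r_[(proj(top,rp(TL,p))-T).ravel(),(proj(sc,rp(SL,p))-S).ravel()]
print([np.round(atz(top,t,.015),3) for t in T])
g=np.mean([atz(top,t,.015) for t in T],0)
for yaw in (1.5,-1.6):
  s=least_squares(f,[g[0],g[1],yaw,0]); print(yaw,np.round(s.x,4),s.cost,np.round(s.fun,1))
  if s.cost<100:p=s.x
np.save("p.npy",p)
R=lambda P:(np.linalg.inv(np.array([[np.cos(p[2]),-np.sin(p[2]),0],[np.sin(p[2]),np.cos(p[2]),0],[0,0,1]]))@(np.array(P)-[p[0],p[1],p[3]]))
for n,(a,b) in pts.items():
    P=tri([(top,a),(sc,b)]);print(n,np.round(P,4),"rack",np.round(R(P),4))
print("paddle at z .092",atz(top,(340,219),.092+p[3]),R(atz(top,(339,218),.092+p[3])),R(atz(sc,(294,183),.092+p[3])))
# end stop & paddle overlays
print(np.round(proj(top,rp([(0.045,.2,.077),(0.045,0,.092),(-.03,0,.015)],p))))
E
```

```text
top [(0.88, array([324., 236., 158.,  66.]))]
scene [(0.7, array([328., 213., 191., 163.]))]
[array([0.597, 0.122, 0.015]), array([ 0.581, -0.335,  0.015]), array([ 0.414, -0.329,  0.015]), array([0.429, 0.127, 0.015])]
1.5 [ 0.5045 -0.1026 -0.0385 -0.0081] 2.22498471904124 [-0.2 -0.  -0.3  0.3 -0.7  1.1 -0.6  0.2 -0.6 -0.4 -1.3  0.5]
-1.6 [ 0.5045 -0.1026 -0.0385 -0.0081] 2.2249847190412884 [-0.2 -0.  -0.3  0.3 -0.7  1.1 -0.6  0.2 -0.6 -0.4 -1.3  0.5]
release_top [ 0.5479 -0.1449  0.0895] rack [ 0.045  -0.0405  0.0976]
jaw_tab [ 0.5542 -0.1019  0.1009] rack [0.0496 0.0026 0.109 ]
bar_end [0.5624 0.0664 0.0594] rack [0.0513 0.1712 0.0675]
paddle at z .092 [ 0.54536561 -0.14185042  0.08390597] [ 0.04496602 -0.03469133  0.092     ] [ 0.04494638 -0.04728832  0.092     ]
[[256. 214.]
 [327. 217.]
 [325. 244.]]
```

```bash
cat > tool.py <<'E'
from fit import *
def shift(target,az=None):
    "shift/turn in tool frame (mm, rad) from the measured pose to target; az = azimuth wanted of tool y, tool down"
    s=r.read_state(); R=cv2.Rodrigues(np.array(s["tcp_rot"],float))[0]
    d=R.T@(np.array(target)-s["eef_pos"])*1000
    out=[np.round(d,1)]
    if az is not None:
        y=np.array([np.cos(az),np.sin(az),0]); z=np.array([0,0,-1.]); G=np.c_[np.cross(y,z),y,z]
        out.append(np.round(cv2.Rodrigues(R.T@G)[0].ravel(),3))
    return out
E
python3 - <<'E'
from tool import *
top=eyes.camera("top");sc=eyes.camera("scene")
x,y=.085,.23
T=[(71,222),(590,247),(584,421),(59,397)]; T=[(a/3.4+230,b/3.1+130) for a,b in T]
TL=[(x,y,.015),(x,-y,.015),(-x,-y,.015),(-x,y,.015)]
S=[(771,456),(113,236)]; S=[(a/3.4+200,b/3.3+100) for a,b in S]
SL=[(-x,y,.015),(x,-y,.015)]
f=lambda q:np.r_[(proj(top,rp(TL,[*q,0]))-T).ravel(),(proj(sc,rp(SL,[*q,0]))-S).ravel()]
s=least_squares(f,[.5,-.1,-.04]);p=[*s.x,0];np.save("p.npy",p);print(np.round(p,4),np.round(s.fun,1))
# paddle centre y along rack: fit to crop pixels: paddle corners jar side/tab edges in top (340..405, 243..300)
print("paddle corners", [np.round(atz(top,(a/3.4+230,b/3.1+130),.092),4) for a,b in((341,243),(406,246),(404,300),(339,298))])
print("scene",[np.round(atz(sc,(a/3.4+200,b/3.3+100),.092),4) for a,b in((323,240),(376,265),(336,318),(275,290))])
print(shift([.547,-.14,.2],np.pi/2+p[2]))
E
```

```text
[ 0.5059 -0.1015 -0.0398  0.    ] [-1.  -0.9 -0.  -0.3 -0.5  0.8 -1.6 -0.3  0.2 -1.4 -1.9 -1.2]
paddle corners [array([ 0.5739, -0.1142,  0.092 ]), array([ 0.5721, -0.1672,  0.092 ]), array([ 0.5237, -0.1661,  0.092 ]), array([ 0.5246, -0.1133,  0.092 ])]
scene [array([ 0.5295, -0.1649,  0.092 ]), array([ 0.523 , -0.1247,  0.092 ]), array([ 0.5716, -0.1147,  0.092 ]), array([ 0.58  , -0.1592,  0.092 ])]
[array([-562.7, -453.1,   42.3]), array([-0.   ,  0.   , -0.294])]
```

The paddle corners measured from the top view span about 49 × 53 mm at z = 92 mm, which matches the given 50 × 52. Its centre is near (0.549, -0.140). I'll move above it at full height and close the fingers on the way.

```bash
python3 -m inch '[[[-40,-32,0,0,0,-0.05,0.5],[-85,-68,0,0,0,-0.1,1],[-130,-105,0,0,0,-0.15,1],[-175,-141,0,0,0,-0.2,1],[-220,-177,0,0,0,-0.25,1],[-265,-213,0,0,0,-0.294,1],[-310,-250,0,0,0,-0.294,1],[-355,-286,0,0,0,-0.294,1],[-400,-322,0,0,0,-0.294,1],[-445,-358,0,0,0,-0.294,1]]]' 30; python3 - <<'E'
from tool import *
print(r.finger_overhang,shift([.549,-.14,.18],np.pi/2-.038))
E
```

```text
t: 2.75
eef_pos: [0.4678, -0.0136, 0.2425]
tcp_rot: [0.063, 3.14, 0.0]
force: [0.6, 0.6, 0.0]
grip_width: 0.006
0.011 [array([ -86.2, -123.1,   62.5]), array([ 0.   ,  0.001, -0.002])]
```

```bash
python3 -m inch '[[[-22,-31,0,0,0,0,1],[-44,-62,10,0,0,0,1],[-65,-93,25,0,0,0,1],[-86,-123,40,0,0,0,1],[-86,-123,55,0,0,0,1],[-86,-123,62,0,0,0,1],[-86,-123,62,0,0,0,1],[-86,-123,62,0,0,0,1],[-86,-123,62,0,0,0,1],[-86,-123,62,0,0,0,1]]]'; python3 - <<'E'
from tool import *
w=eyes.camera("wrist");save(w,"w2.png");sc=eyes.camera("scene");top=eyes.camera("top")
a=cv2.resize(sc["img"][100:280,200:430,::-1],None,fx=3.4,fy=3.3,interpolation=3);cv2.imwrite("pics/sc2.png",a)
for c,n in((w,"wrist"),(sc,"sc"),(top,"top")):
  for t in ("release_top","jaw_tab"):
    for d in models.place_of(c,t)[:1]:
        print(n,t,np.round(d["point"]),round(d["confidence"],2),np.round(atz(c,d["point"],.092 if t[0]=="r" else .105),4))
s=r.read_state();print(s["eef_pos"],s["force"])
E
```

```text
t: 4.0
eef_pos: [0.5481, -0.1378, 0.1807]
tcp_rot: [0.062, 3.14, -0.0]
force: [-0.5, -0.1, -0.7]
grip_width: 0.002
wrist release_top [311. 210.] 0.94 [ 0.5517 -0.1393  0.092 ]
wrist jaw_tab [351. 217.] 0.6 [ 0.5529 -0.1117  0.105 ]
sc release_top [294. 183.] 0.55 [ 0.5521 -0.1462  0.092 ]
sc jaw_tab [310. 188.] 0.58 [ 0.5469 -0.104   0.105 ]
top jaw_tab [279. 171.] 0.64 [0.6742 0.0289 0.105 ]
[ 0.54800619 -0.13799995  0.18027668] [-0.4649408   0.17111118 -0.40506256]
```

View pics/w2.png

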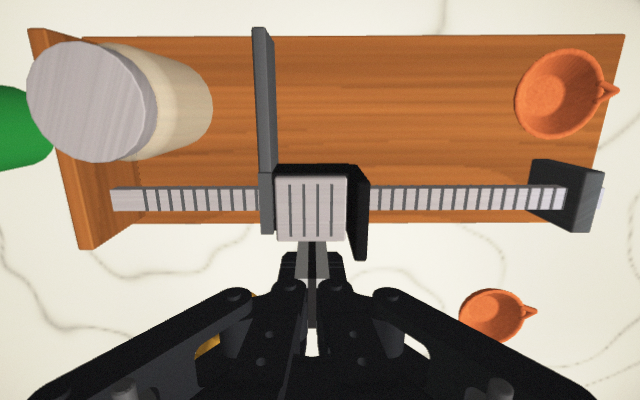

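View pics/sc2.png

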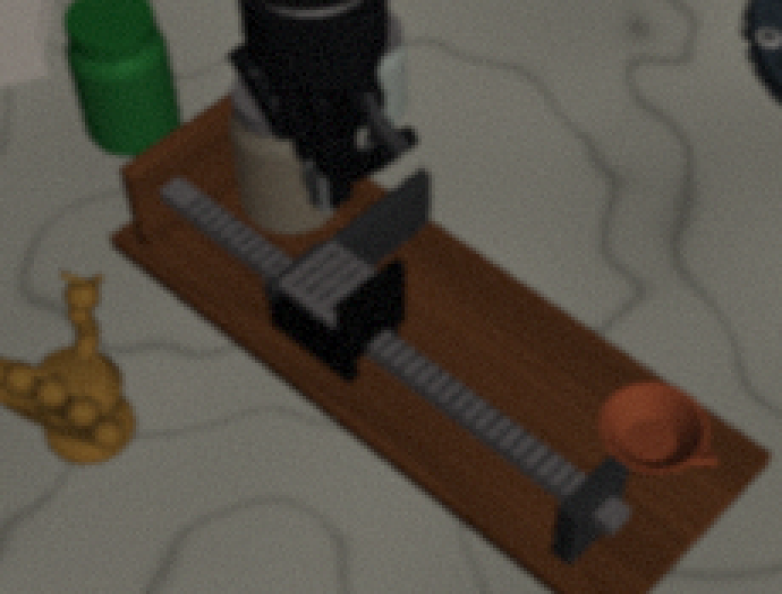

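The wrist picture is the close check. It shows the paddle at (311,210) and its tab at (355,215), with the larger clear jar of the same rack at (120,100). Its end stop is at (570,195). The green jar is outside the rack at the left edge. 

The linkage is wide along tool y, so I'll turn the tool 90°. That puts the narrow pad side towards the tab. Then I'll lower.

```bash
python3 - <<'E'
from tool import *
s=r.read_state();print(np.round(s["joint_positions"],3))
for az in (-.038,np.pi-.038): print(shift([.550,-.138,.125],az))
E
```

```text
[-0.247  0.365  0.013  1.22  -0.    -0.207]
[array([-2. ,  0.1, 55.3]), array([-0.   , -0.   ,  1.569])]
[array([-2. ,  0.1, 55.3]), array([ 0.   , -0.   , -1.573])]
```

```bash
python3 -m inch '[[[-2,0,0,0,0,0.18,1],[-2,0,0,0,0,0.36,1],[-2,0,0,0,0,0.54,1],[-2,0,0,0,0,0.72,1],[-2,0,5,0,0,0.9,1],[-2,0,10,0,0,1.08,1],[-2,0,20,0,0,1.26,1],[-2,0,30,0,0,1.44,1],[-2,0,38,0,0,1.569,1],[-2,0,42,0,0,1.569,1]]]'; python3 - <<'E'
from tool import *
s=r.read_state();print(np.round(s["joint_positions"],3),s["force"])
w=eyes.camera("wrist");save(w,"w3.png")
for d in models.place_of(w,"release_top")[:1]: print(d["point"],d["confidence"],atz(w,d["point"],.092))
print(shift([.550,-.138,.103],-.038), proj(w,[s["eef_pos"]+[0,0,-.011]]))
E
```

```text
t: 5.7
eef_pos: [0.5498, -0.138, 0.1379]
tcp_rot: [-2.262, -2.179, 0.0]
force: [0.5, -0.4, -0.3]
grip_width: -0.0
[-0.246  0.389 -0.06   1.122  0.     1.362] [ 0.50949267 -0.38025811 -0.28385584]
[312.0, 230.1] 0.91 [ 0.55208468 -0.13843508  0.092     ]
[array([ 0. ,  0.2, 35. ]), array([-0.001, -0.   ,  0.003])] [[307.51470682 256.28215971]]
```

View pics/w3.png

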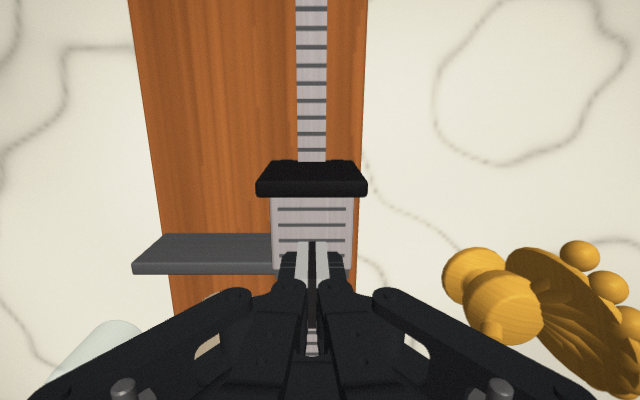

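The fingertips are at (310,245), over the paddle, with the tab beyond at (311,180). I'll press down, aiming for about 9 mm of travel.

```bash
python3 -m inch '[[[2,0,10,0,0,0,1],[4,0,20,0,0,0,1],[5,0,28,0,0,0,1],[5,0,32,0,0,0,1],[5,0,35,0,0,0,1],[5,0,38,0,0,0,1],[5,0,41,0,0,0,1],[5,0,44,0,0,0,1],[5,0,44,0,0,0,1],[5,0,44,0,0,0,1]]]'; python3 - <<'E'
from tool import *
s=r.read_state();print(s["eef_pos"],s["force"])
w=eyes.camera("wrist");save(w,"w4.png")
sc=eyes.camera("scene")
a=cv2.resize(sc["img"][100:280,200:430,::-1],None,fx=3.4,fy=3.3,interpolation=3);cv2.imwrite("pics/sc4.png",a)
E
```

```text
t: 7.05
eef_pos: [0.5503, -0.1331, 0.0945]
tcp_rot: [2.263, 2.179, 0.0]
force: [-1.7, 2.0, 4.9]
grip_width: -0.002
[ 0.55026052 -0.13305336  0.09448138] [-1.65484258  2.01969615  4.93369863]
```

View pics/w4.png

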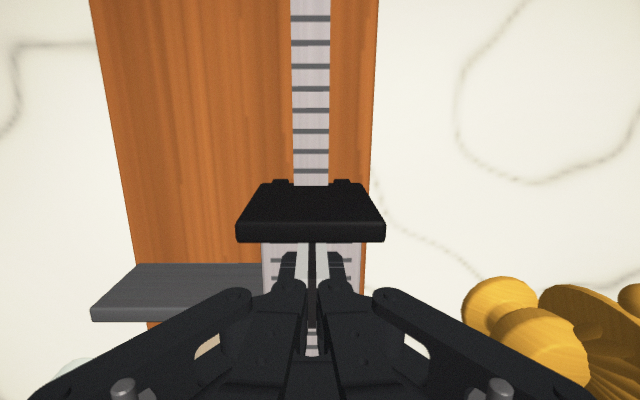

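View pics/sc4.png

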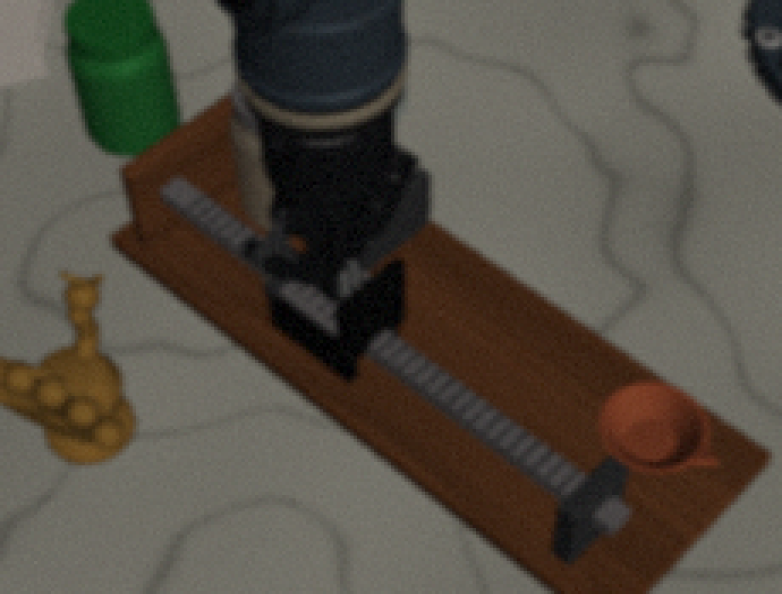

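The upward force of 4.9 N corresponds to about 8 mm of press, past the 6 mm release. I'll press 2 mm more and start pushing along tool +x, which is rack +y.

```bash
python3 -m inch '[[[0,0,1,0,0,0,1],[0,0,2,0,0,0,1],[3,0,2,0,0,0,1],[7,0,2,0,0,0,1],[11,0,2,0,0,0,1],[15,0,2,0,0,0,1],[20,0,2,0,0,0,1],[26,0,2,0,0,0,1],[33,0,2,0,0,0,1],[40,0,2,0,0,0,1]]]'; python3 - <<'E'
from tool import *
s=r.read_state();print(s["eef_pos"],s["force"])
w=eyes.camera("wrist");save(w,"w5.png")
for t in("release_top","jaw_tab","bar_end"):
  for d in models.place_of(w,t)[:1]: print(t,d["point"],d["confidence"],atz(w,d["point"],{"release_top":.082,"jaw_tab":.105,"bar_end":.077}[t]))
E
```

```text
t: 8.4
eef_pos: [0.5517, -0.0932, 0.0923]
tcp_rot: [2.263, 2.178, -0.001]
force: [-1.3, -1.6, 5.0]
grip_width: 0.001
[ 0.55167692 -0.09323913  0.09233186] [-1.29481026 -1.63402869  5.03406592]
jaw_tab [308.5, 236.4] 0.77 [ 0.55323232 -0.07248055  0.105     ]
```

View pics/w5.png

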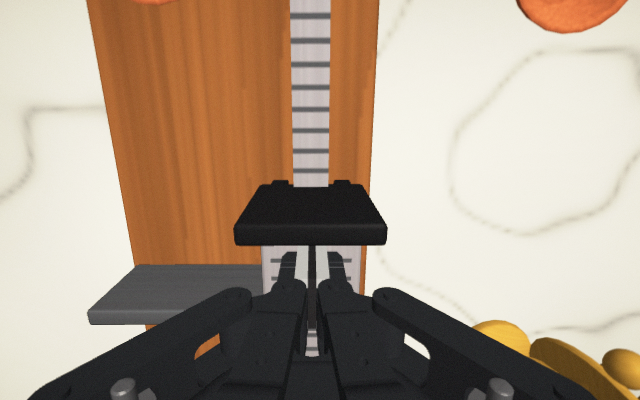

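The jaw is moving with the fingers: the tab is now at y ≈ -0.072, and it was at -0.111. I'll carry on.

```bash
python3 -m inch '[[[8,0,0,0,0,0,1],[17,0,0,0,0,0,1],[26,0,0,0,0,0,1],[35,0,0,0,0,0,1],[44,0,0,0,0,0,1],[53,0,0,0,0,0,1],[62,0,0,0,0,0,1],[71,0,0,0,0,0,1],[80,0,0,0,0,0,1],[87,0,0,0,0,0,1]]]'; python3 - <<'E'
from tool import *
s=r.read_state();print(s["eef_pos"],s["force"])
w=eyes.camera("wrist");save(w,"w6.png")
top=eyes.camera("top");a=cv2.resize(top["img"][130:320,230:460,::-1],None,fx=3.4,fy=3.1,interpolation=3);cv2.imwrite("pics/t6.png",a)
for t in("release_top","jaw_tab","bar_end"):
  for d in models.place_of(w,t)[:1]: print(t,d["point"],d["confidence"],atz(w,d["point"],{"release_top":.082,"jaw_tab":.105,"bar_end":.077}[t]))
E
```

```text
t: 9.85
eef_pos: [0.5549, -0.0061, 0.0923]
tcp_rot: [2.263, 2.179, -0.001]
force: [-2.4, -2.0, 6.1]
grip_width: 0.003
[ 0.55490193 -0.00612475  0.09227961] [-2.43449112 -1.96215046  6.07871804]
jaw_tab [312.1, 235.8] 0.68 [0.55788272 0.01488296 0.105     ]
bar_end [310.1, 106.9] 0.56 [0.5588988  0.06454714 0.077     ]
```

View pics/w6.png

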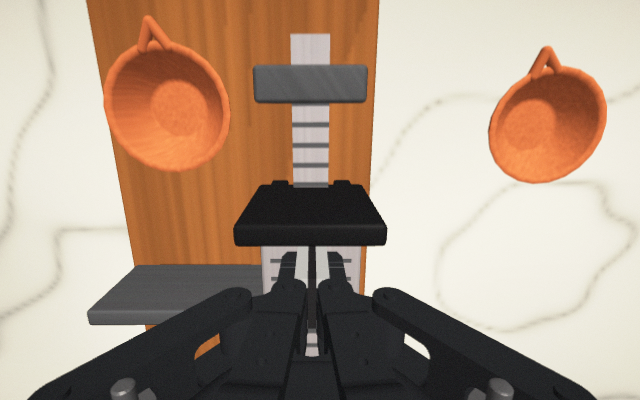

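View pics/t6.png

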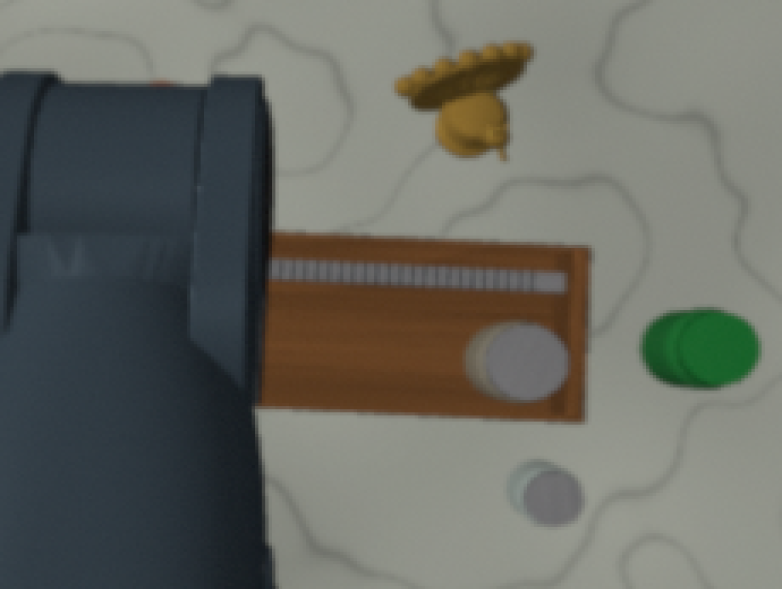

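About 40 mm of travel is left. The jar hasn't moved, still at (520,360) in the crop. I'll go slowly into the stop.

```bash
python3 -m inch '[[[6,0,0,0,0,0,1],[12,0,0,0,0,0,1],[18,0,0,0,0,0,1],[23,0,0,0,0,0,1],[27,0,0,0,0,0,1],[30,0,0,0,0,0,1],[32,0,0,0,0,0,1],[34,0,0,0,0,0,1],[36,0,0,0,0,0,1],[38,0,0,0,0,0,1]]]'; python3 - <<'E'
from tool import *
s=r.read_state();print(s["eef_pos"],s["force"])
w=eyes.camera("wrist");save(w,"w7.png")
for t in("release_top","jaw_tab","bar_end"):
  for d in models.place_of(w,t)[:1]: print(t,d["point"],d["confidence"],atz(w,d["point"],{"release_top":.082,"jaw_tab":.105,"bar_end":.077}[t]))
E
```

```text
t: 11.35
eef_pos: [0.5563, 0.0316, 0.0922]
tcp_rot: [2.263, 2.178, -0.001]
force: [-2.2, -1.6, 5.8]
grip_width: -0.002
[0.55630044 0.03162177 0.09222498] [-2.23330269 -1.64722127  5.75045073]
jaw_tab [309.5, 234.4] 0.92 [0.55827271 0.05325904 0.105     ]
bar_end [309.7, 181.7] 0.58 [0.55880935 0.06830758 0.077     ]
```

View pics/w7.png

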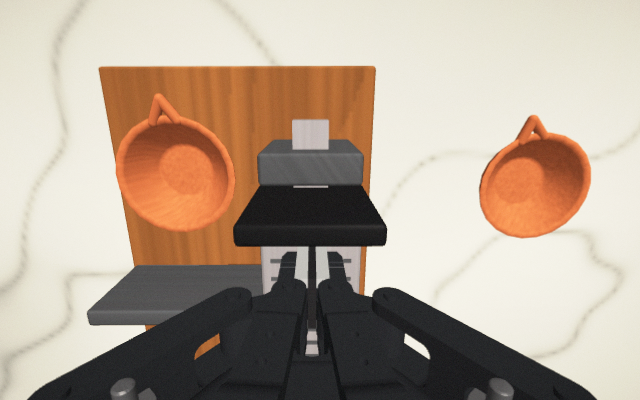

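```bash
python3 -m inch '[[[1,0,0,0,0,0,1],[2,0,0,0,0,0,1],[3,0,0,0,0,0,1],[4,0,0,0,0,0,1],[5,0,0,0,0,0,1],[6,0,0,0,0,0,1],[7,0,0,0,0,0,1],[8,0,0,0,0,0,1],[8,0,0,0,0,0,1],[8,0,0,0,0,0,1]]]'; python3 - <<'E'
from tool import *
s=r.read_state();print(s["eef_pos"],s["force"])
w=eyes.camera("wrist");save(w,"w8.png")
E
```

```text
t: 12.8
eef_pos: [0.5571, 0.0394, 0.0924]
tcp_rot: [2.263, 2.178, -0.0]
force: [-0.5, -2.7, 4.9]
grip_width: 0.001
[0.55705326 0.03935667 0.09242941] [-0.48688932 -2.67990471  4.93513493]
```

View pics/w8.png

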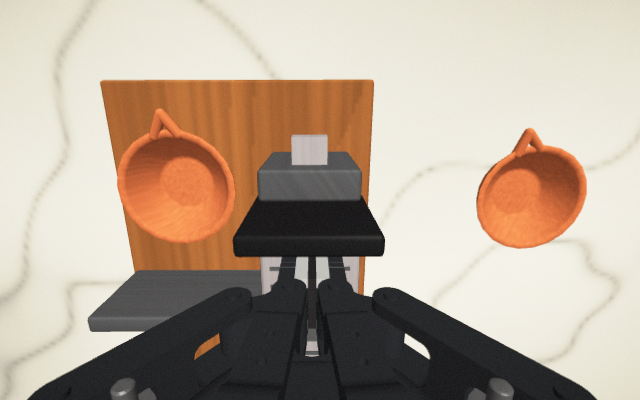

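The end stop now shows flush behind the tab. The tab's edge has shifted 10 px towards the fingers, so the jaw has stopped and the fingers are sliding on the paddle. I'll close on the tab itself to confirm the hard stop.

```bash
python3 -m inch '[[[0.7,0,0,0,0,0,1],[1.4,0,0,0,0,0,1],[2.1,0,0,0,0,0,1],[2.8,0,0,0,0,0,1],[3.5,0,0,0,0,0,1],[4.2,0,0,0,0,0,1],[4.9,0,0,0,0,0,1],[5.5,0,0,0,0,0,1],[6,0,0,0,0,0,1],[6,0,0,0,0,0,1]]]'; python3 - <<'E'
from tool import *
s=r.read_state();print(s["eef_pos"],s["force"])
w=eyes.camera("wrist");save(w,"w9.png")
E
```

```text
t: 14.1
eef_pos: [0.5573, 0.0453, 0.0924]
tcp_rot: [2.263, 2.178, -0.0]
force: [-0.2, -3.1, 6.0]
grip_width: -0.003
[0.55731575 0.0453084  0.09241339] [-0.23413141 -3.11509703  5.96130885]
```

View pics/w9.png

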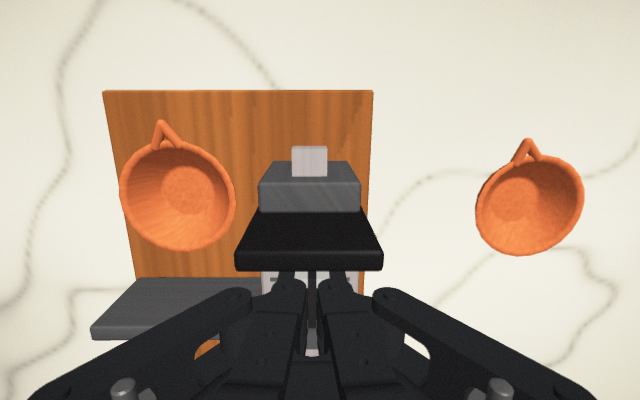

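```bash
python3 -m inch '[[[0.5,0,0,0,0,0,1],[1,0,0,0,0,0,1],[1.5,0,0,0,0,0,1],[2,0,0,0,0,0,1],[2.5,0,0,0,0,0,1],[3,0,0,0,0,0,1],[3.5,0,0,0,0,0,1],[4,0,0,0,0,0,1],[4,0,0,0,0,0,1],[4,0,0,0,0,0,1]]]'
```

```text
t: 15.4
eef_pos: [0.5574, 0.047, 0.0924]
tcp_rot: [2.262, 2.174, -0.005]
force: [-1.4, -21.9, 7.3]
grip_width: 0.002
```

The force along the bar rose to 22 N with the TCP stalled, so the jaw is on the hard stop. I'll lift straight up while still lightly against the tab, because sliding back could drag the jaw closed. Then I'll rise well clear.

```bash
python3 -m inch '[[[-1,0,0,0,0,0,1],[-1.2,0,-3,0,0,0,1],[-1.2,0,-7,0,0,0,1],[-1.2,0,-12,0,0,0,1],[-1.4,0,-18,0,0,0,1],[-4,0,-26,0,0,0,1],[-6,0,-40,0,0,0,1],[-6,0,-60,0,0,0,1],[-6,0,-85,0,0,0,1],[-6,0,-110,0,0,0,1]]]'; python3 - <<'E'
from tool import *
s=r.read_state();print(s["eef_pos"],s["force"])
w=eyes.camera("wrist");save(w,"w10.png")
E
```

```text
t: 16.65
eef_pos: [0.557, 0.0438, 0.2039]
tcp_rot: [2.263, 2.179, 0.001]
force: [-0.0, 0.6, -0.1]
grip_width: -0.0
[0.55697646 0.04383648 0.20390431] [-0.04653982  0.61465895 -0.10044637]
```

View pics/w10.png

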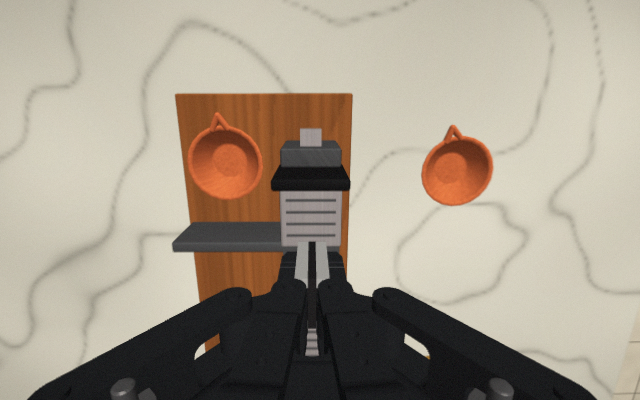

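The jaw is against the stop, the paddle is up and the fingers are clear. I'll back away towards the base for an unobstructed check.

```bash
python3 -m inch '[[[0,0,-20,0,0,0,1],[0,0,-40,0,0,0,1],[30,-20,-60,0,0,0,1],[70,-40,-60,0,0,0,1],[110,-60,-60,0,0,0,1],[150,-80,-60,0,0,0,1],[190,-100,-60,0,0,0,1],[220,-120,-60,0,0,0,1],[220,-120,-60,0,0,0,1],[220,-120,-60,0,0,0,1]]]'; python3 - <<'E'
from tool import *
s=r.read_state();print(s["eef_pos"],s["force"])
for n in("top","scene"):
    c=eyes.camera(n); a=c["img"][130:320,230:460] if n=="top" else c["img"][100:280,200:430]
    cv2.imwrite(f"pics/{n}11.png",cv2.resize(a[:,:,::-1],None,fx=3.4,fy=3.1 if n=="top" else 3.3,interpolation=3))
E
```

```text
t: 17.95
eef_pos: [0.4455, 0.2681, 0.2627]
tcp_rot: [2.263, 2.179, 0.001]
force: [0.2, -0.5, 0.3]
grip_width: -0.003
[0.44553946 0.26808568 0.2627251 ] [ 0.17003488 -0.51355376  0.3488643 ]
```

View pics/top11.png

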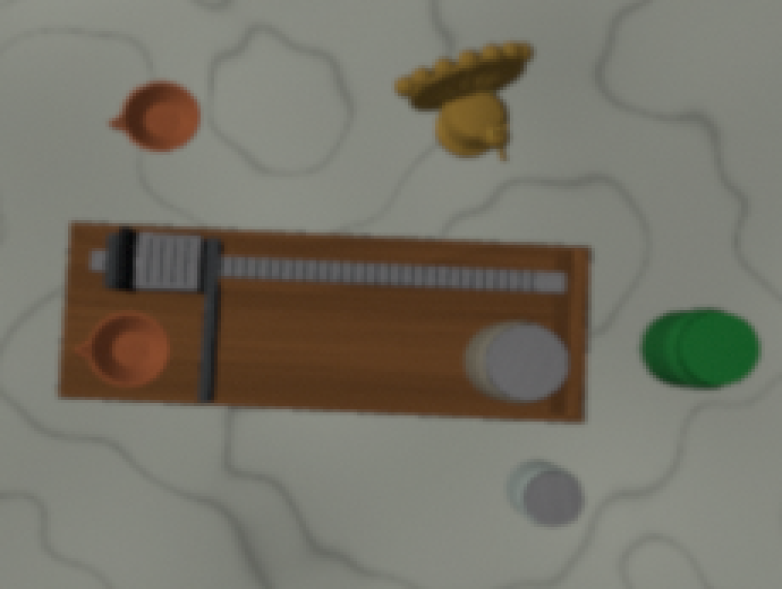

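View pics/scene11.png

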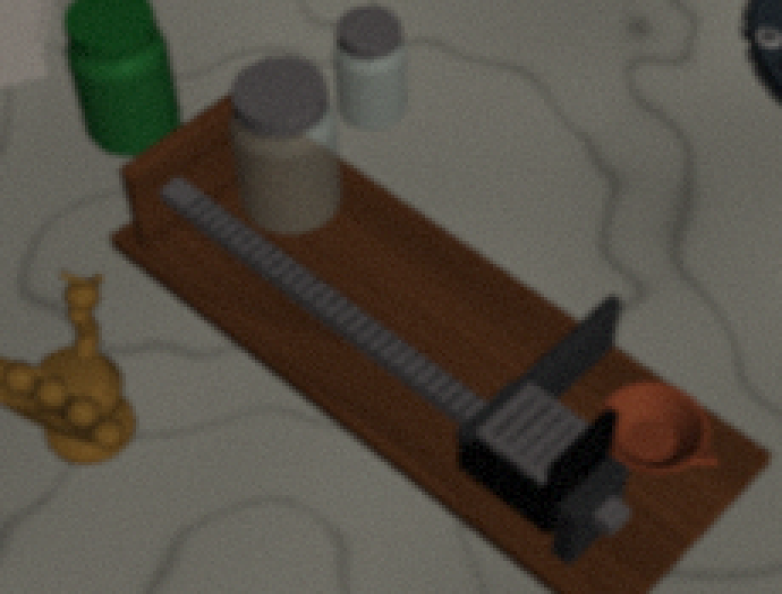

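The jaw is home against the end stop (crop (120,260)) with the paddle up. The jar, the peacock and both diyas are at the same pixels as in the first pictures, and the robot touches nothing.

```bash
python3 -c "
from rig import r
print(r.finish_job())"
```

```text
the job is handed in; nothing more can be done
None
```

The rack is open. With the fingers shut, I pressed the release paddle about 8–10 mm and kept it pressed while I pushed the jaw along its bar to the end stop. I then lifted straight up and moved clear, and handed the job in at about 18 s of the 32 s allowed.

**Jaw home:** At the end, the force along the bar rose to about 22 N with the fingers stalled against the tab. The last top and scene pictures show the jaw's back flush with the end stop and the paddle up.

**Other things:** The jar, the peacock and both diyas show at the same pixels as before the move, and the robot is clear, with a force reading near zero.

**Checks that disagreed:**
- **Rack height:** the first rack fit, with height left free, put the platform at z = -8 mm. I fixed it at 0, and the paddle's measured size and height then agreed with the description.
- **Network reports:** a few were plainly wrong, such as a jaw tab reported on a diya in the top view, and I ignored them.
- **Paddle carried the jaw:** for most of the travel, friction on the paddle moved the jaw. The fingertips met the tab only at the end stop.

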